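Close up the filter row and shelve the last carton

TASK

One filter carton is lying on its narrow side on the rubber mat; it belongs in the steel parts tray with the three that stand there. Straighten up the middle carton to make room and stand the lying one on end in the row, so that all four stand side by side, 56 mm faces to the front, square to the tray and fronted up against its low front lip. Do not drop or knock over any carton, and leave everything else on the bench where it is.

Things in the scene. Friction and masses are not known exactly. Their poses are not given: they have to be found in the camera images.
- tray: Grey sheet-steel parts tray, open on top, fixed to the bench. Origin at bench level under its middle; x from its front to its back, y along the row, z up. Inside 240 mm along y by 120 mm along x, sheet 3 mm, floor 45 mm above the bench. Front lip 14 mm above the floor, rear lip 30 mm, side cheeks 100 mm. Four cartons fill 224 of the 240 mm: no room for fingers between them.
- tray_front (a point): Middle of the foot of the tray's front lip, on its inner face at the tray's floor (tray x = -60, y = 0, z = 45 mm), axes as the tray's. A carton against the lip has its middle 33 mm behind this (tray x = -27, z = 120 mm), with 54 mm free behind the carton; in the row it can be gripped only by its front and back, 66 mm apart.
- mat: Grey rubber bench mat, 340 (x) by 260 (y) by 3 mm, fixed; origin under its middle at bench level, z up.
- carton_a: Brown filter carton, 56 mm wide, 66 mm deep, 150 mm tall, 0.25 to 0.5 kg, flat rigid cardboard. It stands in the tray near its +y cheek, at most a few mm off the cheek and off the front lip. Origin at its middle; z along the 150 mm, x along the 66 mm, y along the 56 mm.
- carton_b: Carton like carton_a. It stands in the middle of the tray's free space, turned up to 0.2 rad and up to 25 mm back from the lip, so that the space on either side of it is too narrow for another carton. Origin at its middle; z along the 150 mm, x along the 66 mm, y along the 56 mm.
- carton_c: Carton like carton_a. It stands in the tray near its -y cheek, at most a few mm off the cheek and off the front lip. Origin at its middle; z along the 150 mm, x along the 66 mm, y along the 56 mm.
- carton_lying: Carton like carton_a, lying on one of its 56 x 150 mm sides on the mat: its z axis is level, its 66 mm upright, and only its 56 mm can be gripped from above. Origin at its middle; z along the 150 mm, x along the 66 mm, y along the 56 mm. Either end may be the top in the end, and either 56 mm face the front.
- tub: Bystander: white grease tub with black lid, 68 mm in diameter, 58 mm tall, upright on the mat; origin under its middle.
- spanner: Bystander: steel spanner, 170 mm long, flat on the bench; origin under it, x along it.
- tape_roll: Bystander: black ring-shaped tape roll, 68 mm in diameter, 19 mm tall, flat on the mat; origin under its middle.
- mug: Bystander: white mug, 82 mm in diameter, 92 mm tall, handle at its +y; origin under its middle.
- spray: Bystander: red and white spray can, 58 mm in diameter, 190 mm tall, upright; origin under its middle.
- driver: Bystander: cordless impact driver standing on its battery, 200 mm long, 221 mm tall; origin under its battery, bit along x.
Things that resemble listed ones, but are neither listed nor needed, are in the scene too. Leave any green or yellow look-alike of the carton_b alone.

How it is judged:
At the end, for the whole second after the job is handed in: All four cartons are at rest on the tray's floor between its cheeks, on end within 5 degrees, square to the tray within 5.7 degrees with a 56 mm face to the front, and fronted up to within 8 mm of standing against the front lip (middle at tray x = -27 +- 8 mm, z = 120 +- 6 mm, |y| < 98 mm) (angle between the z axis of each of carton_a, carton_b, carton_c, carton_lying and the z axis of tray, either way round below 0.09 rad and angle between the x axis of each of carton_a, carton_b, carton_c, carton_lying and the x axis of tray, either way round below 0.1 rad and x of carton_a in the frame of tray between -0.035 and -0.019 m and y of carton_a in the frame of tray between -0.098 and 0.098 m and z of carton_a in the frame of tray between 0.114 and 0.126 m and linear speed of each of carton_a, carton_b, carton_c, carton_lying below 0.02 m/s and x of carton_b in the frame of tray between -0.035 and -0.019 m and y of carton_b in the frame of tray between -0.098 and 0.098 m and z of carton_b in the frame of tray between 0.114 and 0.126 m and x of carton_c in the frame of tray between -0.035 and -0.019 m and y of carton_c in the frame of tray between -0.098 and 0.098 m and z of carton_c in the frame of tray between 0.114 and 0.126 m and x of carton_lying in the frame of tray between -0.035 and -0.019 m and y of carton_lying in the frame of tray between -0.098 and 0.098 m and z of carton_lying in the frame of tray between 0.114 and 0.126 m); the robot touches nothing.
It fails at once if a bystander moved more than 30 mm (distance of any of tub, spanner, tape_roll, mug, spray, driver from where it was at the start of the episode above 0.03 m).
It fails at once if a standing carton knocked over (tilted more than 34 degrees) (angle between any of carton_a, carton_b, carton_c's own z axis and vertical above 0.6 rad).
It fails at once if a carton dropped (faster than 0.8 m/s out of the fingers) ((linear speed of carton_a above 0.8 m/s and contact force between the fingers and carton_a below 0.05 N) or (linear speed of carton_b above 0.8 m/s and contact force between the fingers and carton_b below 0.05 N) or (linear speed of carton_c above 0.8 m/s and contact force between the fingers and carton_c below 0.05 N) or (linear speed of carton_lying above 0.8 m/s and contact force between the fingers and carton_lying below 0.05 N)).
It also fails if it takes over 72 s, if anything falls off the work surface, if the arm or the gripper's body presses on something with over 40 N, if the wrist force passes 120 N, or if a joint passes its speed limit or range.

ROBOT

A 6-joint arm with a two-finger parallel gripper is mounted at the origin on the work surface. World frame = base frame: x ahead of the robot, y to its left, z up, the work surface at z = 0. Lengths are in m, angles in rad, forces in N, time in s.
With the tool pointing down it reaches from about 0.4 to 0.825 m from the base axis. Payload 7 kg.
Tool frame: the origin (TCP) lies at the very end of the fingers, on their centre line; the grasp point (between the pads) lies 19 mm behind it; z points along the fingers, y is the line along which they close (so a half turn about z gives the same grasp; the last joint's range is limited). The gripper opens to 88 mm and grips with 3 to 60 N. Pads are 19 mm wide; open, the fingers measure 130 mm over their backs; the gripper's body (78 mm by 193 mm) begins 47 mm behind the grasp point.
Start: joints at [1.522, 0.359, 0.012, 0, -1.224, -0.288], TCP at [0.223, 0.637, 0.227] pointing down, gripper open.
Joint ranges: [-3.07, 3.07], [-1.43, 2.12], [-1.02, 1.25], [-3.03, 1.67], [-3.05, -0], [-3.03, 3.03]. Speed limits (rad/s): [2.39, 2.39, 3.01, 3.14, 3.14, 3.14].

INTERFACE

Orientations are given as [roll, pitch, yaw] about the fixed x, y, z axes, in that order (R = Rz(yaw) Ry(pitch) Rx(roll)).
In Python, from station import * gives the robot as it stands.
- The arm moves only by the tool servo_tool, never from a script. Its argument "moves" is a list of rows, each an object of numbers: "jaw": the opening, from 0 (shut) to 1 (fully open); "dx", "dy", "dz": the shift along the world's x, y, z in m; "roll": the turn about the world's z in degrees. A call has exactly 10 rows; each row shifts and turns the commanded pose from where the row before left it; what a row does not reach is not made up. A row lasts 1/8 s, in which the tool goes at most 62.5 mm and 10.7 degrees, less where a joint would pass 70% of its speed; a pose out of reach is approached as far as the arm can. A call with a gripper value outside its range is refused whole. The fingers move at their own pace and stop on an object; "newtons" is the grip in N (left out, the last holds). Time passes only in rows, so rows that do not move let the fingers close, or fill a call up. It gives the time, the measured TCP pose, the force, the opening and the grip force at its end, in the units of the state.
- get_state(): the state, without advancing time (a new reading comes with each control period).
- grab_frame(name): name is "side" or "top"; returns (picture, depth): 480x640x3 uint8, red, green, blue; 480x640 float32, m along the optical axis (not along the pixel's ray), 0 where there is no reading.
- calibration(name): a dict with "intrinsics" (3x3 intrinsics, pixels), "R" (3x3) and "t" (3): a world point X has camera coordinates R X + t. Camera axes: x right, y down, z forward; pixel columns grow to the right and rows downward; lengths in m; the calibration is good to about 2 mm. A picture is of the moment at which its call begins. calibration takes no time and is no camera call.
- job_done(): hands the job in; it is judged then, once.
The state is a dict: "t": time; "q": joint angles; "qd": joint speeds; "joint_efforts": joint torques, N m; "eef_pos": TCP position; "ee_rot": TCP orientation; "force": force on the tool from outside, world axes, zero at the start; "moment": the same for the moment, N m; "width": finger opening in m; "gripper_force": force on a finger pad.
Only numpy, scipy, OpenCV 4.12 (cv2) and the standard library are available. Lean on these libraries where they do the work, as an engineer would, in place of code of your own. Each camera call takes 0.05 s, during which the arm holds its last target. There are 200 camera calls.

## Working session

There is one attempt and no reset: what is moved stays moved. The work goes in short steps, Python scripts to look and compute and a tool call to move; the robot and the scene stay as the last step left them, time stands still between calls to the robot, and variables do not carry over. Pictures are saved under pics/ and viewed, at most 10 in all, crops included, and the job is handed in when it is done.

Besides the shell and the picture viewer there is one more tool, called after "Request:" in YAML: its name, and indented under it one key for each argument. servo_tool: Moves the arm, as the interface text tells. Its arguments: {"type":"object","properties":{"moves":{"type":"array","items":{"type":"object","properties":{"jaw":{"type":"number"},"dx":{"type":"number"},"dy":{"type":"number"},"dz":{"type":"number"},"roll":{"type":"number"}}}},"newtons":{"type":"number"}},"required":["moves"]}

```bash
ls; mkdir -p pics
python3 - <<'E'
from station import *
import cv2,numpy as np
for n in("top","side"):
    p,d=grab_frame(n); cv2.imwrite(f"pics/{n}0.png",p[:,:,::-1]); np.save(f"{n}0.npy",d)
    c=calibration(n); print(n,c)
s=get_state();print(s)
E
```

```text
pics
top {'intrinsics': array([[433.17241828,   0.        , 319.48468282],
       [  0.        , 433.17241828, 239.0258344 ],
       [  0.        ,   0.        ,   1.        ]]), 'R': array([[ 0.0288684 , -0.99953285,  0.01003471],
       [-0.98335419, -0.0301999 , -0.17917174],
       [ 0.17939109, -0.00469527, -0.98376664]]), 't': array([-0.07779551,  0.57174369,  0.8703346 ])}
side {'intrinsics': array([[546.62359843,   0.        , 316.46267116],
       [  0.        , 546.62359843, 236.00677895],
       [  0.        ,   0.        ,   1.        ]]), 'R': array([[ 0.88609905, -0.46302855, -0.02080943],
       [-0.31896324, -0.57659564, -0.75219673],
       [ 0.33628993,  0.67315825, -0.65860994]]), 't': array([-0.54776734,  0.21730519,  0.90371727])}
{'t': 0.1, 'q': array([ 1.52209157e+00,  3.59328890e-01,  1.11725099e-02, -2.76156901e-04,
       -1.22409216e+00, -2.88078341e-01]), 'qd': array([ 0.00186305, -0.00035452,  0.00167614,  0.00013826, -0.00014718,
        0.00133712]), 'joint_efforts': array([-1.30399680e-03, -5.84166312e+01,  2.93749040e+01,  7.01554477e+00,
        1.01232881e-02, -4.22094922e-05]), 'eef_pos': array([0.22296274, 0.63666867, 0.22572298]), 'ee_rot': array([ 3.14012652e+00, -1.63700288e-04, -3.36877000e-01]), 'force': array([ 0.13763962,  0.01940514, -0.05519092]), 'moment': array([ 0.0162496 ,  0.03706588, -0.02097129]), 'gripper_force': 0.0, 'width': 0.08749925628069483}
```

View pics/top0.png

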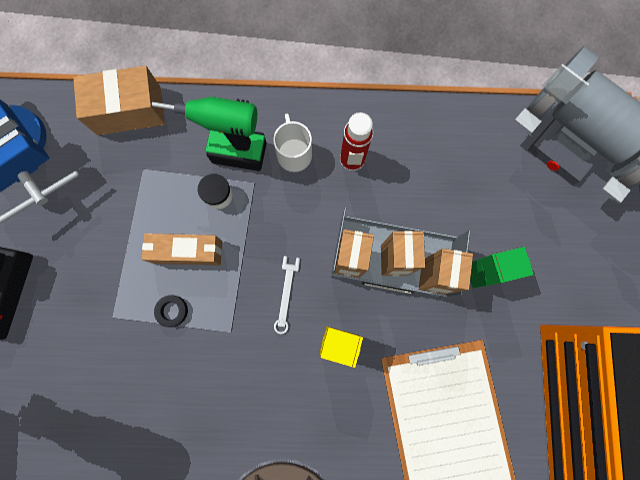

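View pics/side0.png

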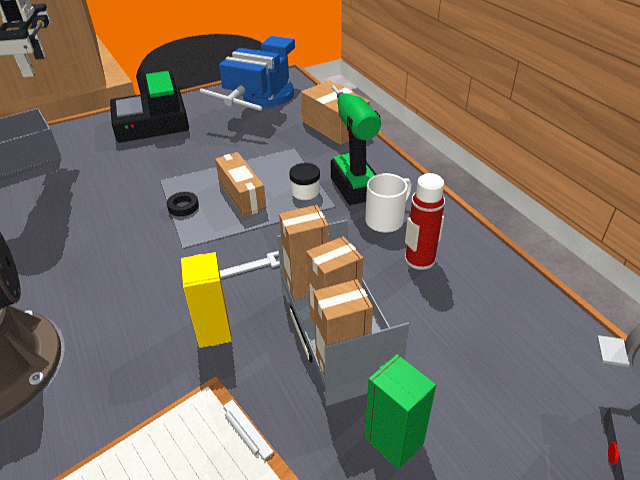

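The top view shows the lying carton at (182,248), with its 150 mm along the image's horizontal. The tub is at (214,190) and the tape roll at (171,311). The tray is around (400,250), with cartons at (355,253), (404,253) and (447,270). The row runs along the image's horizontal and the front lip is at the bottom, towards the base.

```bash
cat > h.py <<'E'
import cv2,numpy as np
from station import *
def cloud(n,d):
    c=calibration(n);K=c["intrinsics"];v,u=np.mgrid[:480,:640]
    P=np.stack([(u-K[0,2])/K[0,0]*d,(v-K[1,2])/K[1,1]*d,d],-1)
    W=(P-c["t"])@c["R"]; W[d<=0]=np.nan; return W
def proj(n,X):
    c=calibration(n);p=(c["R"]@np.asarray(X)+c["t"]);return (c["intrinsics"]@(p/p[2]))[:2]
def rects(W,z0,z1,box,minpts=60):
    m=(W[...,2]>z0)&(W[...,2]<z1)&(W[...,0]>box[0])&(W[...,0]<box[1])&(W[...,1]>box[2])&(W[...,1]<box[3])
    n,l=cv2.connectedComponents(m.astype(np.uint8),connectivity=4); out=[]
    for i in range(1,n):
        q=W[l==i]
        if len(q)<minpts: continue
        r=cv2.minAreaRect((q[:,:2]*1000).astype(np.float32))
        out.append((np.round(r[0],1),np.round(r[1],1),round(r[2],1),round(float(np.median(q[:,2]))*1000,1),len(q)))
    return out
E
python3 - <<'E'
from h import *
W=cloud("top",np.load("top0.npy"))
for p in[(182,248),(404,253),(355,253),(447,270),(400,235),(345,212),(469,236),(333,276),(214,190),(171,311),(330,345),(435,257)]: print(p,W[p[1],p[0]].round(3))
print("tops");[print(r) for r in rects(W,.18,.21,(.3,.8,-.6,.2))]
print("lying");[print(r) for r in rects(W,.055,.08,(.3,.9,0,.6))]
print("tray side/lips");[print(r) for r in rects(W,.06,.16,(.3,.8,-.5,.1),20)]
print("mat");[print(r) for r in rects(W,-.003,.009,(.3,.9,.1,.6),500)]
V=cloud("side",np.load("side0.npy"))
print("side tops");[print(r) for r in rects(V,.185,.21,(.3,.8,-.6,.2))]
print("side lying");[print(r) for r in rects(V,.06,.08,(.3,.9,0,.6))]
E
```

```text
(182, 248) [0.543 0.225 0.067]
(404, 253) [ 0.527 -0.212  0.192]
(355, 253) [ 0.525 -0.124  0.194]
(447, 270) [ 0.499 -0.288  0.194]
(400, 235) [ 0.56  -0.205  0.195]
(345, 212) [ 0.612 -0.108  0.144]
(469, 236) [ 0.572 -0.347  0.144]
(333, 276) [ 0.497 -0.092  0.044]
(214, 190) [0.672 0.169 0.062]
(171, 311) [0.414 0.257 0.003]
(330, 345) [ 0.361 -0.085  0.15 ]
(435, 257) [ 0.528 -0.279  0.151]
tops
(array([771.5, 133.8]), array([132. ,  55.2]), 89.3, 201.8, 799)
(array([ 775. , -131.8]), array([45.6, 44.2]), 1.3, 188.9, 444)
(array([ 530.5, -124.8]), array([55.9, 67.2]), 81.5, 194.5, 1174)
(array([ 534.2, -220. ]), array([67.5, 56.7]), 1.9, 194.4, 1203)
(array([ 501.3, -302.9]), array([56.5, 67.1]), 81.6, 194.4, 1253)
(array([ 354.3, -536.4]), array([ 23.7, 108.7]), 89.4, 197.8, 1094)
lying
(array([829.6, 388.5]), array([ 16.7, 159.5]), 16.6, 67.6, 462)
(array([803. ,  24.9]), array([12.8, 55. ]), 42.1, 66.6, 112)
(array([780.5, 131.9]), array([121.2,  67.6]), 82.2, 57.5, 989)
(array([747. ,  22.1]), array([44.4,  6.9]), 61.4, 68.2, 64)
(array([675.8, 171.7]), array([67.4, 65.2]), 
[... 826 characters left out ...]
, 131.7]), array([ 54. , 135.6]), 0.6, 199.7, 584)
(array([ 777.1, -133.2]), array([42.6, 43.1]), 53.2, 189.4, 330)
(array([ 533.1, -125.7]), array([58.9, 67.1]), 82.0, 194.4, 1130)
(array([ 536.4, -221.4]), array([68.4, 58.4]), 2.1, 194.6, 1399)
(array([ 503.8, -303.9]), array([58.6, 67.5]), 82.7, 194.6, 1749)
side lying
(array([831.6, 388. ]), array([ 12.5, 161.9]), 13.3, 70.0, 283)
(array([488.7, 593.1]), array([15.7, 74.5]), 79.8, 70.9, 167)
(array([546.7, 231. ]), array([155.7,  57. ]), 89.9, 68.2, 1112)
(array([677.4, 169.2]), array([67.5, 48.3]), 37.1, 61.1, 211)
(array([778.9, 106.1]), array([25.8, 36.3]), 65.8, 69.7, 124)
(array([795.7,  28.2]), array([27.5, 68.8]), 63.5, 70.5, 253)
```

Request:
servo_tool:
  moves:
    - {"dx": 0.03,"dy": -0.045,"dz": 0.01,"roll": -7,"jaw": 1}
    - {"dx": 0.03,"dy": -0.045,"dz": 0.01,"roll": -7,"jaw": 1}
    - {"dx": 0.03,"dy": -0.045,"dz": 0.01,"roll": -7,"jaw": 1}
    - {"dx": 0.03,"dy": -0.045,"dz": 0.01,"roll": -7,"jaw": 1}
    - {"dx": 0.03,"dy": -0.045,"dz": 0.01,"roll": -7,"jaw": 1}
    - {"dx": 0.03,"dy": -0.045,"dz": 0.01,"roll": -7,"jaw": 1}
    - {"dx": 0.03,"dy": -0.045,"dz": 0.01,"roll": -7,"jaw": 1}
    - {"dx": 0.03,"dy": -0.045,"dz": 0.01,"roll": -7,"jaw": 1}
    - {"dx": 0.03,"dy": -0.045,"dz": 0.01,"roll": -7,"jaw": 1}
    - {"dx": 0.03,"dy": -0.045,"dz": 0.01,"roll": -7,"jaw": 1}
  newtons: 25

```text
t: 1.35
eef_pos: [0.5236, 0.1854, 0.3268]
ee_rot: [3.141, 0.0, -1.562]
force: [1.2, 1.0, -0.6]
width: 0.0879
gripper_force: 0.0
```

Request:
servo_tool:
  moves:
    - {"dx": 0.0015,"dy": -0.052,"roll": 1.4,"jaw": 1}
    - {"dx": 0.0015,"dy": -0.052,"jaw": 1}
    - {"dx": 0.0015,"dy": -0.052,"jaw": 1}
    - {"dx": 0.0015,"dy": -0.052,"jaw": 1}
    - {"dx": 0.0015,"dy": -0.052,"jaw": 1}
    - {"dx": 0.0015,"dy": -0.052,"jaw": 1}
    - {"dx": 0.0015,"dy": -0.052,"jaw": 1}
    - {"dx": 0.001,"dy": -0.042,"jaw": 1}
    - {"dz": -0.04,"jaw": 1}
    - {"dz": -0.03,"jaw": 1}

```text
$.moves[0]: bad value
```

Request:
servo_tool:
  moves:
    - {"dz": -0.03,"jaw": 1}
    - {"dz": -0.03,"jaw": 1}
    - {"dz": -0.03,"jaw": 1}
    - {"dz": -0.012,"jaw": 1}
    - {"jaw": 0.7}
    - {"jaw": 0.7}
    - {"jaw": 0.7}
    - {"jaw": 0.7}
    - {"jaw": 0.7}
    - {"jaw": 0.7}

```text
$.moves[0]: bad value
```

Request:
servo_tool:
  moves:
    - {"dx": 0.002,"dy": -0.052,"dz": 0,"roll": 1.4,"jaw": 1}
    - {"dx": 0.002,"dy": -0.052,"dz": 0,"roll": 0,"jaw": 1}
    - {"dx": 0.002,"dy": -0.052,"dz": 0,"roll": 0,"jaw": 1}
    - {"dx": 0.002,"dy": -0.052,"dz": 0,"roll": 0,"jaw": 1}
    - {"dx": 0.002,"dy": -0.052,"dz": 0,"roll": 0,"jaw": 1}
    - {"dx": 0.002,"dy": -0.052,"dz": 0,"roll": 0,"jaw": 1}
    - {"dx": 0,"dy": -0.052,"dz": 0,"roll": 0,"jaw": 1}
    - {"dx": 0,"dy": -0.042,"dz": 0,"roll": 0,"jaw": 1}
    - {"dx": 0,"dy": 0,"dz": -0.04,"roll": 0,"jaw": 1}
    - {"dx": 0,"dy": 0,"dz": -0.03,"roll": 0,"jaw": 1}

```text
t: 2.6
eef_pos: [0.5342, -0.2196, 0.2547]
ee_rot: [3.14, 0.001, -1.536]
force: [-0.1, 0.2, -0.4]
width: 0.0877
gripper_force: 0.0
```

Request:
servo_tool:
  moves:
    - {"dx": 0,"dy": 0,"dz": -0.03,"roll": 0,"jaw": 1}
    - {"dx": 0,"dy": 0,"dz": -0.03,"roll": 0,"jaw": 1}
    - {"dx": 0,"dy": 0,"dz": -0.03,"roll": 0,"jaw": 1}
    - {"dx": 0,"dy": 0,"dz": -0.01,"roll": 0,"jaw": 1}
    - {"dx": 0,"dy": 0,"dz": 0,"roll": 0,"jaw": 0.6}
    - {"dx": 0,"dy": 0,"dz": 0,"roll": 0,"jaw": 0.6}
    - {"dx": 0,"dy": 0,"dz": 0,"roll": 0,"jaw": 0.6}
    - {"dx": 0,"dy": 0,"dz": 0,"roll": 0,"jaw": 0.6}
    - {"dx": 0,"dy": 0,"dz": 0,"roll": 0,"jaw": 0.6}
    - {"dx": 0,"dy": 0,"dz": 0,"roll": 0,"jaw": 0.6}

```text
t: 3.85
eef_pos: [0.5358, -0.2191, 0.1578]
ee_rot: [-3.14, -0.001, -1.534]
force: [-0.6, -0.1, 6.0]
width: 0.0661
gripper_force: 25.0
```

Request:
servo_tool:
  moves:
    - {"dx": 0,"dy": 0,"dz": 0.005,"roll": 0,"jaw": 0.6}
    - {"dx": 0,"dy": 0,"dz": 0,"roll": -3.6,"jaw": 0.6}
    - {"dx": 0,"dy": 0,"dz": 0,"roll": -3.5,"jaw": 0.6}
    - {"dx": 0,"dy": 0,"dz": 0,"roll": -3.5,"jaw": 0.6}
    - {"dx": -0.009,"dy": 0.0015,"dz": 0,"roll": 0,"jaw": 0.6}
    - {"dx": -0.0095,"dy": 0.0015,"dz": 0,"roll": 0,"jaw": 0.6}
    - {"dx": -0.002,"dy": -0.012,"dz": 0,"roll": 0,"jaw": 0.6}
    - {"dx": -0.0015,"dy": -0.01,"dz": 0,"roll": 0,"jaw": 0.6}
    - {"dx": -0.001,"dy": -0.008,"dz": 0,"roll": 0,"jaw": 0.6}
    - {"dx": 0,"dy": 0,"dz": 0,"roll": 0,"jaw": 0.6}

```text
t: 5.1
eef_pos: [0.5119, -0.2467, 0.1613]
ee_rot: [3.141, -0.0, -1.72]
force: [-0.6, 1.0, -3.1]
width: 0.0658
gripper_force: 25.0
```

Request:
servo_tool:
  moves:
    - {"dx": 0,"dy": 0,"dz": -0.003,"roll": 0,"jaw": 0.6}
    - {"dx": 0,"dy": 0,"dz": -0.003,"roll": 0,"jaw": 0.6}
    - {"dx": 0,"dy": 0,"dz": 0,"roll": 0,"jaw": 1}
    - {"dx": 0,"dy": 0,"dz": 0,"roll": 0,"jaw": 1}
    - {"dx": 0,"dy": 0,"dz": 0,"roll": 0,"jaw": 1}
    - {"dx": 0,"dy": 0,"dz": 0.03,"roll": 0,"jaw": 1}
    - {"dx": 0,"dy": 0,"dz": 0.05,"roll": 0,"jaw": 1}
    - {"dx": 0,"dy": 0.05,"dz": 0.02,"roll": 2,"jaw": 1}
    - {"dx": 0,"dy": 0.052,"dz": 0,"roll": 2,"jaw": 1}
    - {"dx": 0,"dy": 0.052,"dz": 0,"roll": 2,"jaw": 1}

```text
t: 6.35
eef_pos: [0.5121, -0.0906, 0.2559]
ee_rot: [-3.141, 0.0, -1.614]
force: [1.1, -1.0, -0.0]
width: 0.0875
gripper_force: 0.0
```

Request:
servo_tool:
  moves:
    - {"dx": 0.003,"dy": 0.052,"dz": 0,"roll": 2,"jaw": 1}
    - {"dx": 0.003,"dy": 0.052,"dz": 0,"roll": 1,"jaw": 1}
    - {"dx": 0.004,"dy": 0.052,"dz": 0,"roll": 0,"jaw": 1}
    - {"dx": 0.004,"dy": 0.052,"dz": 0,"roll": 0,"jaw": 1}
    - {"dx": 0.005,"dy": 0.052,"dz": 0,"roll": 0,"jaw": 1}
    - {"dx": 0.005,"dy": 0.052,"dz": 0,"roll": 0,"jaw": 1}
    - {"dx": 0.005,"dy": 0.052,"dz": 0,"roll": 0,"jaw": 1}
    - {"dx": 0.005,"dy": 0.02,"dz": 0,"roll": 0,"jaw": 1}
    - {"dx": 0,"dy": 0,"dz": 0,"roll": 0,"jaw": 1}
    - {"dx": 0,"dy": 0,"dz": 0,"roll": 0,"jaw": 1}

```text
t: 7.6
eef_pos: [0.546, 0.2912, 0.2554]
ee_rot: [3.141, -0.0, -1.562]
force: [-0.2, -0.9, -0.0]
width: 0.0877
gripper_force: 0.0
```

```bash
cat > look.py <<'E'
from h import *
import sys
k=sys.argv[1]; s=get_state(); print(s["t"],s["eef_pos"].round(4),np.degrees(s["ee_rot"]).round(1))
o=np.array([540.8,-218.3]); a=np.radians(-8.7); R=np.array([[np.cos(a),np.sin(a)],[-np.sin(a),np.cos(a)]])
for n in("top","side"):
    p,d=grab_frame(n); cv2.imwrite(f"pics/{n}{k}.png",p[:,:,::-1]); W=cloud(n,d)
    print(n); 
    for r in rects(W,.185,.205,(.4,.65,-.4,0)): print("tray frame",(R@(r[0]-o)).round(1),r)
    for r in rects(W,.055,.08,(.45,.62,.08,.4)): print("lying",r)
    for r in rects(W,.145,.165,(.45,.62,.08,.4)): print("stood",r)
    m=W[(abs(W[...,2]-.003)<.004)&(W[...,0]>.4)]
E
python3 look.py 1
```

```text
7.6 [0.546  0.2912 0.2554] [180.   -0.  -89.5]
top
tray frame [-24.3  90.9] (array([ 530.5, -124.8]), array([55.9, 66.8]), 81.5, 194.5, 1161)
tray frame [-26.  -61.2] (array([ 505.8, -274.9]), array([114.4,  67.4]), 81.1, 194.6, 2404)
lying (array([544.2, 232.1]), array([ 56.8, 152.1]), 0.4, 68.5, 2019)
side
tray frame [-21.4  90.4] (array([ 533.3, -125.7]), array([60.5, 67.9]), 81.1, 194.4, 1137)
tray frame [-23.3 -62. ] (array([ 508.4, -276.1]), array([116.5,  67.6]), 80.8, 194.7, 3109)
lying (array([546.8, 231.4]), array([ 56.9, 157.3]), 0.1, 68.1, 1194)
```

Request:
servo_tool:
  moves:
    - {"dx": 0,"dy": -0.009,"dz": -0.05,"roll": 0,"jaw": 1}
    - {"dx": 0,"dy": 0,"dz": -0.05,"roll": 0,"jaw": 1}
    - {"dx": 0,"dy": 0,"dz": -0.05,"roll": 0,"jaw": 1}
    - {"dx": 0,"dy": 0,"dz": -0.04,"roll": 0,"jaw": 1}
    - {"dx": 0,"dy": 0,"dz": -0.03,"roll": 0,"jaw": 1}
    - {"dx": 0,"dy": 0,"dz": -0.018,"roll": 0,"jaw": 1}
    - {"dx": 0,"dy": 0,"dz": 0,"roll": 0,"jaw": 0.5}
    - {"dx": 0,"dy": 0,"dz": 0,"roll": 0,"jaw": 0.5}
    - {"dx": 0,"dy": 0,"dz": 0,"roll": 0,"jaw": 0.5}
    - {"dx": 0,"dy": 0,"dz": 0,"roll": 0,"jaw": 0.5}
  newtons: 12

```text
t: 8.95
eef_pos: [0.5464, 0.2835, 0.0187]
ee_rot: [-3.14, 0.001, -1.562]
force: [-1.2, -0.3, 4.0]
width: 0.0559
gripper_force: 12.0
```

Request:
servo_tool:
  moves:
    - {"dx": 0,"dy": -0.0056,"dz": 0.0162,"roll": 0,"jaw": 0.5}
    - {"dx": 0,"dy": -0.0077,"dz": 0.0152,"roll": 0,"jaw": 0.5}
    - {"dx": 0,"dy": -0.0096,"dz": 0.0142,"roll": 0,"jaw": 0.5}
    - {"dx": 0,"dy": -0.0113,"dz": 0.0128,"roll": 0,"jaw": 0.5}
    - {"dx": 0,"dy": -0.013,"dz": 0.0111,"roll": 0,"jaw": 0.5}
    - {"dx": 0,"dy": -0.0142,"dz": 0.0094,"roll": 0,"jaw": 0.5}
    - {"dx": 0,"dy": -0.0154,"dz": 0.0075,"roll": 0,"jaw": 0.5}
    - {"dx": 0,"dy": -0.0163,"dz": 0.0054,"roll": 0,"jaw": 0.5}
    - {"dx": 0,"dy": -0.0167,"dz": 0.0032,"roll": 0,"jaw": 0.5}
    - {"dx": 0,"dy": 0,"dz": 0,"roll": 0,"jaw": 0.5}

```text
t: 10.2
eef_pos: [0.5459, 0.1718, 0.1127]
ee_rot: [3.141, -0.0, -1.563]
force: [-0.4, 0.1, -2.9]
width: 0.0559
gripper_force: 12.0
```

```bash
python3 look.py 2; python3 -c "
import cv2
a=cv2.imread('pics/side2.png')[100:280,120:380];cv2.imwrite('pics/c2.png',cv2.resize(a,None,fx=3,fy=3))"
```

```text
10.2 [0.5459 0.1718 0.1127] [180.   -0.  -89.6]
top
tray frame [-23.9  90.8] (array([ 530.9, -124.9]), array([56.2, 67.5]), 81.6, 194.6, 1159)
tray frame [-26.  -61.3] (array([ 505.8, -275. ]), array([114.2,  67. ]), 80.4, 194.5, 2401)
stood (array([544.6, 113.6]), array([56.5, 67.3]), 0.3, 161.6, 1082)
stood (array([523.1, 181.8]), array([24.6,  9.7]), 89.2, 162.7, 71)
side
tray frame [-21.3  89.8] (array([ 533.3, -126.3]), array([59.8, 67.8]), 81.4, 194.4, 1128)
tray frame [-23.2 -62.4] (array([ 508.4, -276.5]), array([115.8,  67.7]), 80.6, 194.7, 3109)
stood (array([546.9, 131.8]), array([ 98.9, 103. ]), 0.7, 161.3, 1058)
```

View pics/c2.png

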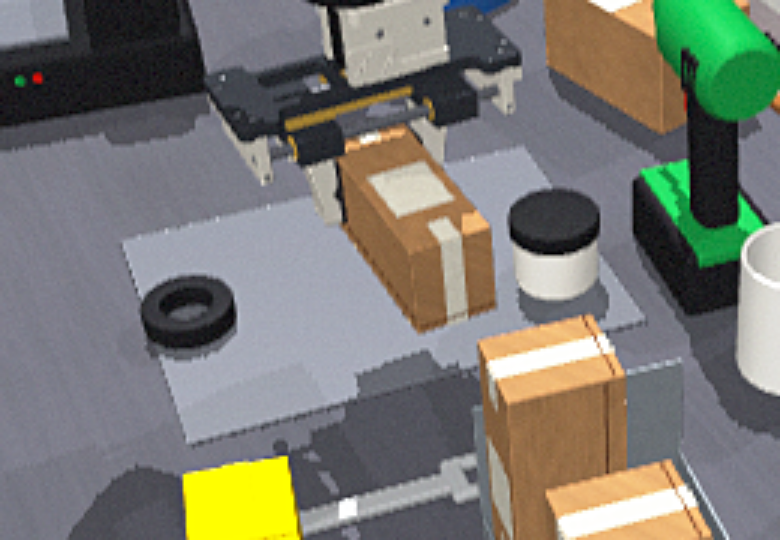

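The carton stayed level, because the 12 N grip holds it stiffly. I'll set it back on the mat and repeat the arc with a light grip so it pivots.

Request:
servo_tool:
  moves:
    - {"dx": 0,"dy": 0.018,"dz": -0.005,"roll": 0,"jaw": 0.5}
    - {"dx": 0,"dy": 0.018,"dz": -0.013,"roll": 0,"jaw": 0.5}
    - {"dx": 0,"dy": 0.018,"dz": -0.016,"roll": 0,"jaw": 0.5}
    - {"dx": 0,"dy": 0.018,"dz": -0.016,"roll": 0,"jaw": 0.5}
    - {"dx": 0,"dy": 0.018,"dz": -0.016,"roll": 0,"jaw": 0.5}
    - {"dx": 0,"dy": 0.018,"dz": -0.016,"roll": 0,"jaw": 0.5}
    - {"dx": 0,"dy": 0.002,"dz": -0.008,"roll": 0,"jaw": 0.5}
    - {"dx": 0,"dy": 0,"dz": -0.004,"roll": 0,"jaw": 0.5}
    - {"dx": 0,"dy": 0,"dz": 0,"roll": 0,"jaw": 0.5}
    - {"dx": 0,"dy": 0,"dz": 0,"roll": 0,"jaw": 0.5}

```text
t: 11.55
eef_pos: [0.5462, 0.2828, 0.0188]
ee_rot: [-3.141, 0.0, -1.563]
force: [0.0, 0.1, -3.5]
width: 0.056
gripper_force: 12.0
```

Request:
servo_tool:
  moves:
    - {"dx": 0,"dy": 0,"dz": 0,"roll": 0,"jaw": 0.5}
    - {"dx": 0,"dy": 0,"dz": 0,"roll": 0,"jaw": 0.5}
    - {"dx": 0,"dy": -0.0056,"dz": 0.0162,"roll": 0,"jaw": 0.5}
    - {"dx": 0,"dy": -0.0077,"dz": 0.0152,"roll": 0,"jaw": 0.5}
    - {"dx": 0,"dy": -0.0096,"dz": 0.0142,"roll": 0,"jaw": 0.5}
    - {"dx": 0,"dy": -0.0113,"dz": 0.0128,"roll": 0,"jaw": 0.5}
    - {"dx": 0,"dy": 0,"dz": 0,"roll": 0,"jaw": 0.5}
    - {"dx": 0,"dy": 0,"dz": 0,"roll": 0,"jaw": 0.5}
    - {"dx": 0,"dy": 0,"dz": 0,"roll": 0,"jaw": 0.5}
    - {"dx": 0,"dy": 0,"dz": 0,"roll": 0,"jaw": 0.5}
  newtons: 5

```text
t: 12.8
eef_pos: [0.5467, 0.2501, 0.0772]
ee_rot: [-3.14, 0.001, -1.561]
force: [-0.5, 5.1, 4.3]
width: 0.0559
gripper_force: 5.0
```

```bash
python3 look.py 3; python3 -c "
import cv2
a=cv2.imread('pics/side3.png')[100:280,120:380];cv2.imwrite('pics/c3.png',cv2.resize(a,None,fx=3,fy=3))"
```

```text
12.8 [0.5467 0.2501 0.0772] [-1.799e+02  1.000e-01 -8.940e+01]
top
tray frame [-24.2  90.8] (array([ 530.6, -124.9]), array([56.2, 67.1]), 81.3, 194.5, 1158)
tray frame [-25.9 -61.4] (array([ 505.9, -275.1]), array([114.3,  67.1]), 80.7, 194.5, 2399)
lying (array([545.4, 183.7]), array([ 56.7, 111.7]), 0.8, 69.7, 584)
stood (array([561.2, 222.7]), array([20.1, 91.6]), 84.6, 158.9, 220)
stood (array([494.1, 213.1]), array([14.6, 35. ]), 61.3, 159.1, 81)
side
tray frame [-21.9  89.7] (array([ 532.7, -126.3]), array([61.3, 67.3]), 80.0, 194.4, 1130)
tray frame [-23.6 -62.5] (array([ 508. , -276.5]), array([115.7,  67.6]), 81.1, 194.7, 3120)
lying (array([545.8, 192.8]), array([ 58.5, 136.6]), 3.8, 68.2, 641)
stood (array([539.2, 233.8]), array([ 55.2, 161.5]), 89.7, 157.2, 496)
```

View pics/c3.png

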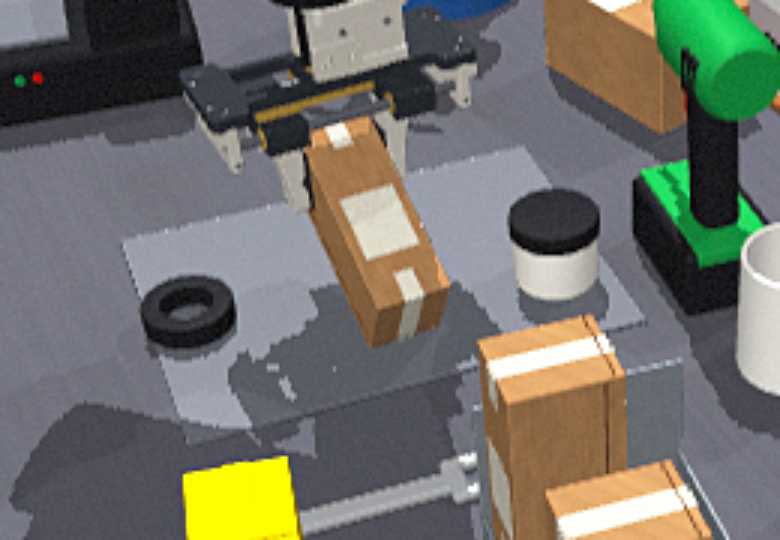

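Request:
servo_tool:
  moves:
    - {"dx": 0,"dy": -0.013,"dz": 0.0116,"roll": 0,"jaw": 0.5}
    - {"dx": 0,"dy": -0.0142,"dz": 0.0099,"roll": 0,"jaw": 0.5}
    - {"dx": 0,"dy": -0.0154,"dz": 0.0075,"roll": 0,"jaw": 0.5}
    - {"dx": 0,"dy": -0.0163,"dz": 0.0054,"roll": 0,"jaw": 0.5}
    - {"dx": 0,"dy": -0.0167,"dz": 0.0032,"roll": 0,"jaw": 0.5}
    - {"dx": 0,"dy": -0.0171,"dz": 0.001,"roll": 0,"jaw": 0.5}
    - {"dx": 0,"dy": -0.0171,"dz": -0.0012,"roll": 0,"jaw": 0.5}
    - {"dx": 0,"dy": -0.0167,"dz": -0.0035,"roll": 0,"jaw": 0.5}
    - {"dx": 0,"dy": 0,"dz": 0,"roll": 0,"jaw": 0.5}
    - {"dx": 0,"dy": 0,"dz": 0,"roll": 0,"jaw": 0.5}
  newtons: 5

```text
t: 14.15
eef_pos: [0.5462, 0.1224, 0.1107]
ee_rot: [3.142, -0.0, -1.562]
force: [0.5, 0.0, -3.3]
width: 0.056
gripper_force: 5.0
```

```bash
python3 look.py 4; python3 -c "
import cv2
a=cv2.imread('pics/side4.png')[100:280,120:380];cv2.imwrite('pics/c4.png',cv2.resize(a,None,fx=3,fy=3))"
```

```text
14.15 [0.5462 0.1224 0.1107] [180.   -0.  -89.5]
top
tray frame [-24.2  90.7] (array([ 530.6, -125. ]), array([56.2, 66.9]), 81.5, 194.5, 1156)
tray frame [-26.  -61.6] (array([ 505.8, -275.3]), array([114.1,  67.3]), 80.8, 194.5, 2400)
side
tray frame [-21.8  90.4] (array([ 532.9, -125.6]), array([60.9, 67.2]), 82.9, 194.4, 1128)
tray frame [-23.3 -62.1] (array([ 508.4, -276.2]), array([116. ,  67.5]), 80.5, 194.7, 3108)
stood (array([547.2, 116. ]), array([29.1, 97.6]), 89.6, 154.6, 506)
```

View pics/c4.png

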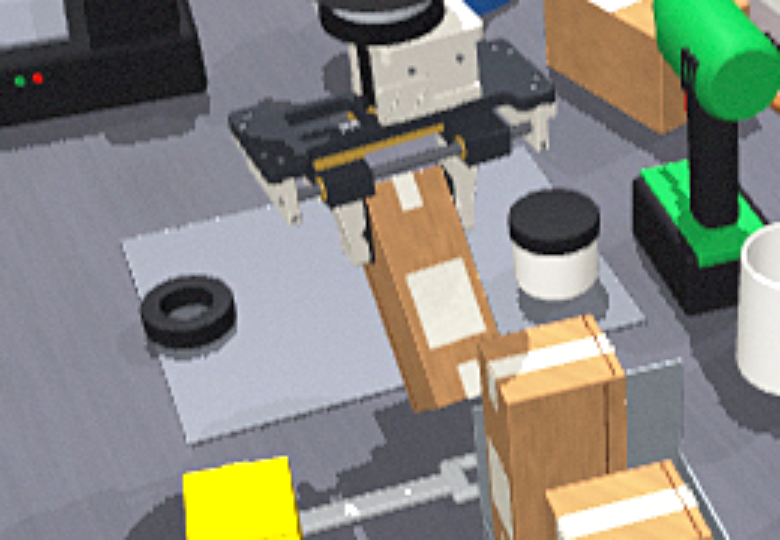

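```bash
cat > tilt.py <<'E'
from h import *
import sys
def tilt(n,W,y0,y1):
    m=(abs(W[...,0]-.546)<.022)&(W[...,1]>y0)&(W[...,1]<y1)&(W[...,2]>.008)&(W[...,2]<.2)
    q=W[m]; 
    print(n,len(q),"y",q[:,1].min().round(3),"zmin",np.percentile(q[:,2],1).round(3))
    H,ye,ze=np.histogram2d(q[:,1],q[:,2],bins=[np.arange(y0,y1,.01),np.arange(0,.2,.01)])
    # ransac line in yz
    rng=np.random.default_rng(0);best=(0,)
    for _ in range(400):
        a,b=q[rng.choice(len(q),2,False)][:,1:]; t=b-a; L=np.hypot(*t)
        if L<.03: continue
        t/=L; r=(q[:,1]-a[0])*t[1]-(q[:,2]-a[1])*t[0]; k=(abs(r)<.0025)
        if k.sum()>best[0]: best=(k.sum(),np.degrees(np.arctan2(t[1],t[0]))%180,k)
    k=best[2];print(" line",best[0],"angle",best[1].round(1),"y",q[k][:,1].min().round(3),q[k][:,1].max().round(3),"z",q[k][:,2].min().round(3),q[k][:,2].max().round(3))
if __name__=="__main__":
    y0,y1=map(float,sys.argv[1:3]);s=get_state();print(s["t"],s["eef_pos"].round(4))
    for n in("top","side"): tilt(n,cloud(n,grab_frame(n)[1]),y0,y1)
E
python3 tilt.py -.03 .12
python3 - <<'E'
from h import *
W=cloud("top",np.load("top0.npy"))
# mat edge: colour mask
p=cv2.imread("pics/top0.png");g=p.astype(int)
for y in np.arange(.14,.07,-.005):
    u,v=proj("top",[.5,y,.002]); print(round(y,3),g[int(v),int(u)],end=' ')
E
```

```text
14.25 [0.5462 0.1229 0.1108]
top 1094 y -0.017 zmin 0.009
 line 943 angle 50.2 y -0.011 0.12 z 0.008 0.164
side 1642 y -0.019 zmin 0.05
 line 1286 angle 49.7 y -0.014 0.12 z 0.008 0.164
0.14 [148 136 130] 0.135 [155 143 137] 0.13 [154 141 137] 0.125 [155 142 139] 0.12 [155 143 137] 0.115 [155 144 138] 0.11 [116 106 104] 0.105 [113 103 101] 0.1 [113 103 101] 0.095 [114 103 100] 0.09 [114 105 102] 0.085 [113 103 100] 0.08 [114 103 101] 0.075 [112 102 101] 0.07 [112 103 100]
```

The carton is tilted about 50° and its lower edge has slid off the mat. I'll bring it back over the mat, press that edge into the rubber and finish the arc.

Request:
servo_tool:
  moves:
    - {"dx": 0,"dy": 0.02,"dz": 0.001,"roll": 0,"jaw": 0.5}
    - {"dx": 0,"dy": 0.03,"dz": 0,"roll": 0,"jaw": 0.5}
    - {"dx": 0,"dy": 0.035,"dz": 0,"roll": 0,"jaw": 0.5}
    - {"dx": 0,"dy": 0.03,"dz": 0,"roll": 0,"jaw": 0.5}
    - {"dx": 0,"dy": 0.015,"dz": 0,"roll": 0,"jaw": 0.5}
    - {"dx": 0,"dy": 0,"dz": -0.006,"roll": 0,"jaw": 0.5}
    - {"dx": 0,"dy": 0,"dz": -0.006,"roll": 0,"jaw": 0.5}
    - {"dx": 0,"dy": -0.004,"dz": 0.001,"roll": 0,"jaw": 0.5}
    - {"dx": 0,"dy": -0.0126,"dz": 0.005,"roll": 0,"jaw": 0.5}
    - {"dx": 0,"dy": 0,"dz": 0,"roll": 0,"jaw": 0.5}
  newtons: 5

```text
t: 15.6
eef_pos: [0.5457, 0.2342, 0.1059]
ee_rot: [3.141, -0.001, -1.564]
force: [-0.2, -0.4, -2.6]
width: 0.0559
gripper_force: 5.0
```

```bash
python3 tilt.py .09 .23
```

```text
15.6 [0.5457 0.2342 0.1059]
top 1154 y 0.151 zmin 0.043
 line 1014 angle 57.1 y 0.151 0.225 z 0.041 0.158
side 1506 y 0.15 zmin 0.043
 line 1058 angle 56.7 y 0.151 0.23 z 0.041 0.164
```

Request:
servo_tool:
  moves:
    - {"dx": 0,"dy": 0,"dz": -0.003,"roll": 0,"jaw": 0.5}
    - {"dx": 0,"dy": -0.0085,"dz": 0.0015,"roll": 0,"jaw": 0.5}
    - {"dx": 0,"dy": -0.0085,"dz": 0.001,"roll": 0,"jaw": 0.5}
    - {"dx": 0,"dy": -0.0085,"dz": 0.0005,"roll": 0,"jaw": 0.5}
    - {"dx": 0,"dy": -0.0085,"dz": 0,"roll": 0,"jaw": 0.5}
    - {"dx": 0,"dy": -0.0085,"dz": -0.001,"roll": 0,"jaw": 0.5}
    - {"dx": 0,"dy": -0.0085,"dz": -0.0012,"roll": 0,"jaw": 0.5}
    - {"dx": 0,"dy": 0,"dz": 0,"roll": 0,"jaw": 0.5}
    - {"dx": 0,"dy": 0,"dz": 0,"roll": 0,"jaw": 0.5}
    - {"dx": 0,"dy": 0,"dz": 0,"roll": 0,"jaw": 0.5}
  newtons: 5

```text
t: 16.95
eef_pos: [0.5461, 0.1851, 0.1038]
ee_rot: [-3.141, -0.0, -1.562]
force: [-0.3, -0.2, 1.6]
width: 0.0561
gripper_force: 5.0
```

```bash
python3 tilt.py .05 .19
```

```text
16.95 [0.5461 0.1851 0.1038]
top 984 y 0.109 zmin 0.036
 line 860 angle 61.0 y 0.109 0.184 z 0.034 0.166
side 1623 y 0.107 zmin 0.036
 line 1153 angle 61.1 y 0.108 0.182 z 0.033 0.164
```

Request:
servo_tool:
  moves:
    - {"dx": 0,"dy": 0,"dz": 0.008,"roll": 0,"jaw": 0.5}
    - {"dx": 0,"dy": 0.02,"dz": 0,"roll": 0,"jaw": 0.5}
    - {"dx": 0,"dy": 0.03,"dz": 0,"roll": 0,"jaw": 0.5}
    - {"dx": 0,"dy": 0.03,"dz": 0,"roll": 0,"jaw": 0.5}
    - {"dx": 0,"dy": 0.02,"dz": 0,"roll": 0,"jaw": 0.5}
    - {"dx": 0,"dy": 0,"dz": -0.006,"roll": 0,"jaw": 0.5}
    - {"dx": 0,"dy": 0,"dz": -0.003,"roll": 0,"jaw": 0.5}
    - {"dx": 0,"dy": 0,"dz": 0,"roll": 0,"jaw": 0.5}
    - {"dx": 0,"dy": 0,"dz": 0,"roll": 0,"jaw": 0.5}
    - {"dx": 0,"dy": 0,"dz": 0,"roll": 0,"jaw": 0.5}
  newtons: 5

```text
t: 18.3
eef_pos: [0.5463, 0.2848, 0.1031]
ee_rot: [-3.141, 0.0, -1.562]
force: [-1.9, 1.2, 4.3]
width: 0.0562
gripper_force: 5.0
```

Request:
servo_tool:
  moves:
    - {"dx": 0,"dy": 0,"dz": 0,"roll": 0,"jaw": 0.5}
    - {"dx": 0,"dy": -0.006,"dz": -0.001,"roll": 0,"jaw": 0.5}
    - {"dx": 0,"dy": -0.008,"dz": 0,"roll": 0,"jaw": 0.5}
    - {"dx": 0,"dy": -0.008,"dz": 0,"roll": 0,"jaw": 0.5}
    - {"dx": 0,"dy": -0.008,"dz": 0,"roll": 0,"jaw": 0.5}
    - {"dx": 0,"dy": -0.008,"dz": -0.001,"roll": 0,"jaw": 0.5}
    - {"dx": 0,"dy": -0.008,"dz": -0.001,"roll": 0,"jaw": 0.5}
    - {"dx": 0,"dy": 0,"dz": 0,"roll": 0,"jaw": 0.5}
    - {"dx": 0,"dy": 0,"dz": 0,"roll": 0,"jaw": 0.5}
    - {"dx": 0,"dy": 0,"dz": 0,"roll": 0,"jaw": 0.5}
  newtons: 3

```text
t: 19.55
eef_pos: [0.5458, 0.2389, 0.0996]
ee_rot: [3.141, -0.0, -1.562]
force: [-1.4, -1.2, -0.7]
width: 0.056
gripper_force: 3.0
```

```bash
python3 tilt.py .1 .25
```

```text
19.55 [0.5458 0.2389 0.0996]
top 762 y 0.203 zmin 0.014
 line 614 angle 82.4 y 0.203 0.226 z 0.01 0.163
side 1462 y 0.199 zmin 0.013
 line 990 angle 82.7 y 0.201 0.224 z 0.01 0.16
```

Request:
servo_tool:
  moves:
    - {"dx": 0,"dy": -0.008,"dz": -0.001,"roll": 0,"jaw": 0.5}
    - {"dx": 0,"dy": -0.007,"dz": -0.001,"roll": 0,"jaw": 0.5}
    - {"dx": 0,"dy": 0,"dz": 0,"roll": 0,"jaw": 0.5}
    - {"dx": 0,"dy": 0,"dz": 0,"roll": 0,"jaw": 0.68}
    - {"dx": 0,"dy": 0,"dz": 0,"roll": 0,"jaw": 0.68}
    - {"dx": 0,"dy": 0,"dz": 0,"roll": 0,"jaw": 1}
    - {"dx": 0,"dy": 0,"dz": 0,"roll": 0,"jaw": 1}
    - {"dx": 0,"dy": 0,"dz": 0.03,"roll": 0,"jaw": 1}
    - {"dx": 0,"dy": 0,"dz": 0.05,"roll": 0,"jaw": 1}
    - {"dx": 0,"dy": 0,"dz": 0.05,"roll": 0,"jaw": 1}

```text
t: 20.9
eef_pos: [0.5459, 0.2238, 0.229]
ee_rot: [3.141, -0.0, -1.562]
force: [0.5, 0.3, -0.4]
width: 0.0874
gripper_force: 0.0
```

```bash
python3 tilt.py .1 .25; python3 look.py 5; python3 -c "
import cv2
a=cv2.imread('pics/side5.png')[100:280,120:380];cv2.imwrite('pics/c5.png',cv2.resize(a,None,fx=3,fy=3))"
```

```text
20.9 [0.5459 0.2238 0.229 ]
top 1067 y 0.196 zmin 0.015
 line 610 angle 0.3 y 0.197 0.25 z 0.15 0.155
side 1390 y 0.191 zmin 0.01
 line 951 angle 90.1 y 0.195 0.2 z 0.008 0.155
21.0 [0.5488 0.2254 0.2342] [-179.5    0.3  -89.4]
top
tray frame [-24.2  90.8] (array([ 530.6, -124.9]), array([56.2, 66.8]), 81.5, 194.5, 1160)
tray frame [-26.  -61.5] (array([ 505.8, -275.2]), array([114.1,  67.1]), 80.6, 194.5, 2403)
lying (array([528., 217.]), array([41., 85.]), 40.3, 67.1, 130)
stood (array([544.2, 225.3]), array([56.2, 57.8]), 0.7, 152.4, 890)
side
tray frame [-21.7  90.1] (array([ 533., -126.]), array([59.5, 67.2]), 82.2, 194.5, 1134)
tray frame [-23.2 -62.2] (array([ 508.5, -276.3]), array([115.9,  67.9]), 80.6, 194.7, 3109)
lying (array([546.4, 226.8]), array([56.7, 68.9]), 0.4, 67.5, 314)
stood (array([546.3, 228.6]), array([56.8, 70.9]), 0.2, 152.0, 533)
```

View pics/c5.png

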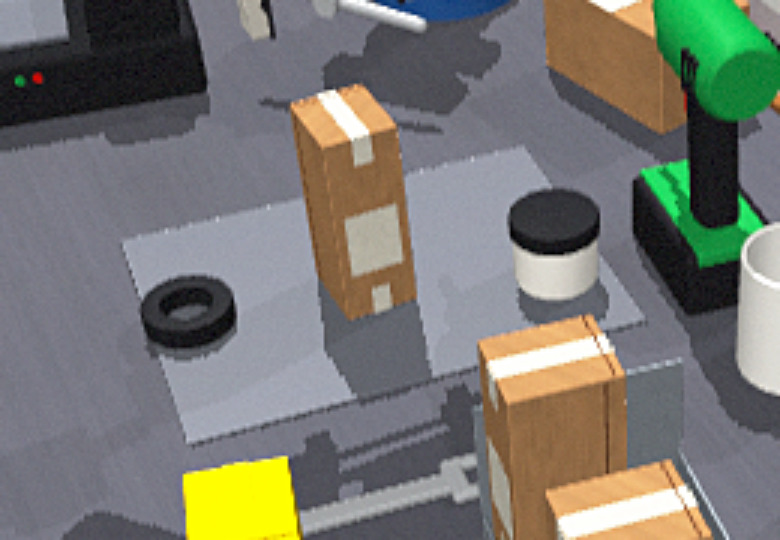

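Request:
servo_tool:
  moves:
    - {"dx": 0,"dy": 0.006,"dz": 0,"roll": 10,"jaw": 1}
    - {"dx": 0,"dy": 0,"dz": 0,"roll": 10,"jaw": 1}
    - {"dx": 0,"dy": 0,"dz": 0,"roll": 10,"jaw": 1}
    - {"dx": 0,"dy": 0,"dz": 0,"roll": 10,"jaw": 1}
    - {"dx": 0,"dy": 0,"dz": 0,"roll": 10,"jaw": 1}
    - {"dx": 0,"dy": 0,"dz": 0,"roll": 10,"jaw": 1}
    - {"dx": 0,"dy": 0,"dz": 0,"roll": 10,"jaw": 1}
    - {"dx": 0,"dy": 0,"dz": 0,"roll": 10,"jaw": 1}
    - {"dx": 0,"dy": 0,"dz": 0,"roll": 9.8,"jaw": 1}
    - {"dx": 0,"dy": 0,"dz": -0.03,"roll": 0,"jaw": 1}
  newtons: 25

```text
t: 22.35
eef_pos: [0.5468, 0.2305, 0.1979]
ee_rot: [-3.14, -0.002, 0.008]
force: [-0.1, -0.5, -1.3]
width: 0.0877
gripper_force: 0.0
```

Request:
servo_tool:
  moves:
    - {"dx": 0,"dy": 0,"dz": -0.03,"roll": 0,"jaw": 1}
    - {"dx": 0,"dy": 0,"dz": -0.03,"roll": 0,"jaw": 1}
    - {"dx": 0,"dy": 0,"dz": -0.025,"roll": 0,"jaw": 1}
    - {"dx": 0,"dy": 0,"dz": 0,"roll": 0,"jaw": 0.6}
    - {"dx": 0,"dy": 0,"dz": 0,"roll": 0,"jaw": 0.6}
    - {"dx": 0,"dy": 0,"dz": 0,"roll": 0,"jaw": 0.6}
    - {"dx": 0,"dy": 0,"dz": 0,"roll": 0,"jaw": 0.6}
    - {"dx": 0,"dy": 0,"dz": 0,"roll": 0,"jaw": 0.6}
    - {"dx": 0,"dy": 0,"dz": 0.005,"roll": 0,"jaw": 0.6}
    - {"dx": 0,"dy": 0,"dz": 0.02,"roll": 0,"jaw": 0.6}

```text
t: 23.6
eef_pos: [0.5446, 0.229, 0.1364]
ee_rot: [3.139, 0.004, 0.005]
force: [0.4, -0.3, -2.4]
width: 0.0662
gripper_force: 25.0
```

Request:
servo_tool:
  moves:
    - {"dx": 0,"dy": 0,"dz": 0.04,"roll": -9.9,"jaw": 0.6}
    - {"dx": 0,"dy": 0,"dz": 0.05,"roll": -9.9,"jaw": 0.6}
    - {"dx": 0,"dy": 0,"dz": 0.05,"roll": -9.9,"jaw": 0.6}
    - {"dx": -0.003,"dy": -0.03,"dz": 0.03,"roll": -9.9,"jaw": 0.6}
    - {"dx": -0.003,"dy": -0.04,"dz": 0.02,"roll": -9.9,"jaw": 0.6}
    - {"dx": -0.003,"dy": -0.04,"dz": 0,"roll": -9.9,"jaw": 0.6}
    - {"dx": -0.003,"dy": -0.04,"dz": 0,"roll": -9.9,"jaw": 0.6}
    - {"dx": -0.003,"dy": -0.04,"dz": 0,"roll": -9.9,"jaw": 0.6}
    - {"dx": -0.003,"dy": -0.04,"dz": 0,"roll": -9.9,"jaw": 0.6}
    - {"dx": -0.003,"dy": -0.04,"dz": 0,"roll": -10,"jaw": 0.6}

```text
t: 24.85
eef_pos: [0.5241, -0.0414, 0.3273]
ee_rot: [3.14, -0.0, -1.73]
force: [0.7, -0.5, -3.9]
width: 0.0658
gripper_force: 25.0
```

Request:
servo_tool:
  moves:
    - {"dx": -0.003,"dy": -0.04,"dz": 0,"roll": 0,"jaw": 0.6}
    - {"dx": 0,"dy": -0.04,"dz": 0,"roll": 0,"jaw": 0.6}
    - {"dx": 0,"dy": -0.035,"dz": 0,"roll": 0,"jaw": 0.6}
    - {"dx": 0,"dy": -0.02,"dz": 0,"roll": 0,"jaw": 0.6}
    - {"dx": 0,"dy": -0.01,"dz": 0,"roll": 0,"jaw": 0.6}
    - {"dx": 0,"dy": 0,"dz": 0,"roll": 0,"jaw": 0.6}
    - {"dx": 0,"dy": 0,"dz": 0,"roll": 0,"jaw": 0.6}
    - {"dx": 0,"dy": 0,"dz": 0,"roll": 0,"jaw": 0.6}
    - {"dx": 0,"dy": 0,"dz": 0,"roll": 0,"jaw": 0.6}
    - {"dx": 0,"dy": 0,"dz": 0,"roll": 0,"jaw": 0.6}

```text
t: 26.1
eef_pos: [0.5222, -0.1848, 0.3277]
ee_rot: [-3.141, 0.0, -1.724]
force: [-0.1, 0.1, -3.4]
width: 0.066
gripper_force: 25.0
```

Request:
servo_tool:
  moves:
    - {"dx": 0,"dy": 0,"dz": -0.015,"roll": 0,"jaw": 0.6}
    - {"dx": 0,"dy": 0,"dz": -0.015,"roll": 0,"jaw": 0.6}
    - {"dx": 0,"dy": 0,"dz": -0.015,"roll": 0,"jaw": 0.6}
    - {"dx": 0,"dy": 0,"dz": 0,"roll": 0,"jaw": 0.6}
    - {"dx": 0,"dy": 0,"dz": 0,"roll": 0,"jaw": 0.6}
    - {"dx": 0,"dy": 0,"dz": -0.02,"roll": 0,"jaw": 0.6}
    - {"dx": 0,"dy": 0,"dz": -0.025,"roll": 0,"jaw": 0.6}
    - {"dx": 0,"dy": 0,"dz": -0.025,"roll": 0,"jaw": 0.6}
    - {"dx": 0,"dy": 0,"dz": -0.025,"roll": 0,"jaw": 0.6}
    - {"dx": 0,"dy": 0,"dz": -0.015,"roll": 0,"jaw": 0.6}

```text
t: 27.35
eef_pos: [0.5221, -0.1851, 0.1721]
ee_rot: [3.141, -0.0, -1.724]
force: [0.0, 0.6, -2.1]
width: 0.0657
gripper_force: 25.0
```

Request:
servo_tool:
  moves:
    - {"dx": 0,"dy": 0,"dz": -0.008,"roll": 0,"jaw": 0.6}
    - {"dx": 0,"dy": 0,"dz": -0.006,"roll": 0,"jaw": 0.6}
    - {"dx": 0,"dy": 0,"dz": -0.003,"roll": 0,"jaw": 0.6}
    - {"dx": 0,"dy": 0,"dz": -0.002,"roll": 0,"jaw": 0.6}
    - {"dx": 0,"dy": 0,"dz": 0,"roll": 0,"jaw": 0.6}
    - {"dx": 0,"dy": 0,"dz": 0,"roll": 0,"jaw": 0.6}
    - {"dx": 0,"dy": 0,"dz": 0,"roll": 0,"jaw": 0.6}
    - {"dx": 0,"dy": 0,"dz": 0,"roll": 0,"jaw": 0.6}
    - {"dx": 0,"dy": 0,"dz": 0,"roll": 0,"jaw": 0.6}
    - {"dx": 0,"dy": 0,"dz": 0,"roll": 0,"jaw": 0.6}

```text
t: 28.6
eef_pos: [0.5227, -0.1852, 0.1555]
ee_rot: [-3.14, -0.0, -1.724]
force: [-2.1, 1.7, 5.6]
width: 0.0659
gripper_force: 25.0
```

Force is now pushing up, so the carton is resting on the tray floor. I'll release it and retreat.

Request:
servo_tool:
  moves:
    - {"dx": 0,"dy": 0,"dz": 0,"roll": 0,"jaw": 1}
    - {"dx": 0,"dy": 0,"dz": 0,"roll": 0,"jaw": 1}
    - {"dx": 0,"dy": 0,"dz": 0,"roll": 0,"jaw": 1}
    - {"dx": 0,"dy": 0,"dz": 0.02,"roll": 0,"jaw": 1}
    - {"dx": 0,"dy": 0,"dz": 0.04,"roll": 0,"jaw": 1}
    - {"dx": 0,"dy": 0,"dz": 0.05,"roll": 0,"jaw": 1}
    - {"dx": 0,"dy": 0.05,"dz": 0.03,"roll": 0,"jaw": 1}
    - {"dx": 0,"dy": 0.055,"dz": 0,"roll": 0,"jaw": 1}
    - {"dx": 0,"dy": 0.055,"dz": 0,"roll": 0,"jaw": 1}
    - {"dx": 0,"dy": 0.055,"dz": 0,"roll": 0,"jaw": 1}

```text
t: 29.85
eef_pos: [0.5219, 0.0316, 0.2939]
ee_rot: [-3.141, 0.0, -1.725]
force: [1.5, 0.8, 0.5]
width: 0.0875
gripper_force: 0.0
```

Request:
servo_tool:
  moves:
    - {"dx": 0,"dy": 0.055,"dz": 0,"roll": 0,"jaw": 1}
    - {"dx": 0,"dy": 0.055,"dz": 0,"roll": 0,"jaw": 1}
    - {"dx": 0,"dy": 0.055,"dz": 0,"roll": 0,"jaw": 1}
    - {"dx": 0,"dy": 0.055,"dz": 0,"roll": 0,"jaw": 1}
    - {"dx": 0,"dy": 0.03,"dz": 0,"roll": 0,"jaw": 1}
    - {"dx": 0,"dy": 0,"dz": 0,"roll": 0,"jaw": 1}
    - {"dx": 0,"dy": 0,"dz": 0,"roll": 0,"jaw": 1}
    - {"dx": 0,"dy": 0,"dz": 0,"roll": 0,"jaw": 1}
    - {"dx": 0,"dy": 0,"dz": 0,"roll": 0,"jaw": 1}
    - {"dx": 0,"dy": 0,"dz": 0,"roll": 0,"jaw": 1}

```text
t: 31.1
eef_pos: [0.5222, 0.2794, 0.2939]
ee_rot: [-3.141, 0.0, -1.725]
force: [0.5, -0.4, 0.3]
width: 0.0875
gripper_force: 0.0
```

```bash
python3 look.py 6; python3 -c "
import cv2
a=cv2.imread('pics/top6.png')[190:320,310:500];cv2.imwrite('pics/c6.png',cv2.resize(a,None,fx=4,fy=4))"
```

```text
31.1 [0.5222 0.2794 0.2939] [-180.     0.   -98.8]
top
tray frame [-24.4  90.8] (array([ 530.4, -124.9]), array([56.1, 66.8]), 81.5, 194.5, 1163)
tray frame [-24.5  30.5] (array([ 521.2, -184.4]), array([56. , 67.2]), 81.2, 194.6, 1170)
tray frame [-25.9 -61.8] (array([ 505.8, -275.5]), array([114.5,  67. ]), 80.9, 194.6, 2407)
side
tray frame [-22.4   0. ] (array([ 518.7, -214.9]), array([240. ,  67.8]), 80.6, 194.6, 5416)
```

View pics/c6.png

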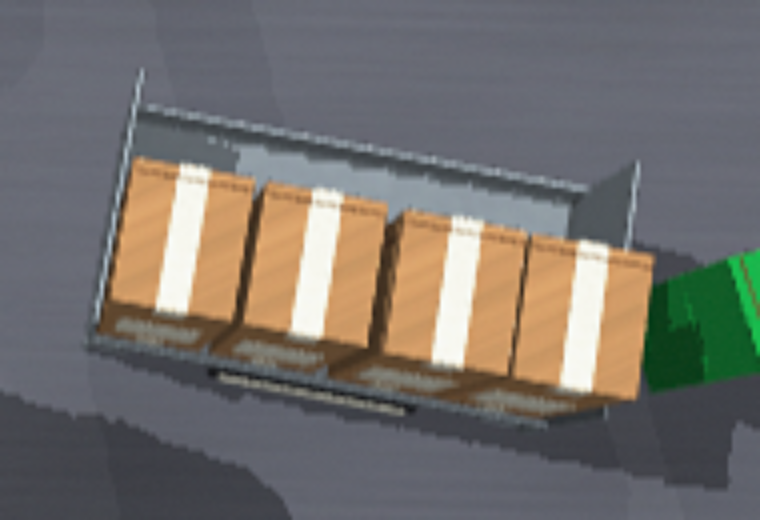

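View pics/side6.png

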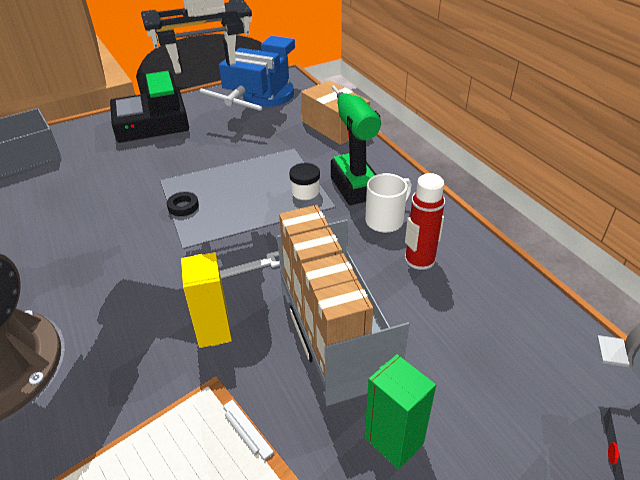

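The top view shows all four cartons in a square row, with tray x from -24 to -26 mm, their tops level and the bystanders in place. I'm handing it in.

```bash
python3 -c "
from station import *
print(job_done())"
```

```text
the job is handed in; nothing more can be done
None
```

All four cartons stand side by side in the tray, square to it and 1 to 3 mm off the front lip by the camera; nothing was knocked over, the bystanders look unmoved, and the job was handed in at about 31 s of the 72 s (no verdict was returned).

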